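Gauge the stop-screw depth in a tool chuck and present the gauge for reading

TASK

Take the depth gauge (the one with the collar) from the gauge rest by its handle, run it straight into the bore of the tilted chuck until its collar stops flat on the chuck's face, and draw it straight out again; the sliding plunger at its tip keeps the depth, so let nothing touch the plunger outside the bore. Then hold the gauge level with its tip under the middle of the bench magnifier, roughly 8 cm below the lens and clear of it, and finish still holding it there for the reading. Leave everything else on the bench where it is.

Things in the scene. Friction and masses are not known exactly. Their poses are not given: they have to be found in the camera images.
- gauge_grip (a point): The depth gauge's gripping point: on its axis, middle of the handle. x axis along the gauge towards the tip (round, so y and z do not matter). Along x from here: knurled black handle, 22 mm in diameter, -55 to +45 mm; steel collar, 36 mm in diameter, +45 to +53; steel rod, 14 mm in diameter, +53 to +128; plunger, 8 mm in diameter, to +150 mm.
- collar_face (a point): Centre of the collar's front face (towards the tip), on the gauge's axis, 53 mm ahead of gauge_grip; axes as gauge_grip.
- plunger: Sliding plunger in the gauge's tip; origin at its very end, 150 mm ahead of gauge_grip while fully out, as at the start. x axis out of the tip. Pushed with about 2.5 N it slides into the rod, by up to 22 mm, and stays where it is left (friction, no spring): that is the reading.
- bore_mouth (a point): Centre of the bore's mouth, about 203 mm up, on the flat end of a steel chuck 48 mm in diameter and 100 mm long, in a heavy fixed swivel fixture. z axis out of the mouth along the bore, rising 0.6 rad (34 degrees) above level. Round bore, 20 mm in diameter: 3 mm of play all round the gauge's rod. A stop screw ends it 80 to 92 mm down. The space before the mouth is free.
- stop_face (a point): Centre of the stop screw's face inside the bore, on its axis, 80 to 92 mm from the mouth; z axis towards the mouth. It is fixed; with the collar on the chuck's face it has pushed the plunger in by 5 to 17 mm.
- lens (a point): Centre of the bench magnifier's round clear lens, 250 mm above the bench. The lens is level (z up), its black rim 86 mm in outer diameter and 14 mm thick. x axis level, towards the stand: the post is 170 mm off along +x, joined to the rim by a bent arm. Other sides are free.
- magnifier: The whole bench magnifier, fixed; origin on the bench under the middle of the lens, axes as lens. Its foot is 120 mm in diameter, 170 mm off along +x.
- gauge: The depth gauge as a whole, same origin and axes as gauge_grip; loose, about 250 g, balance point some 40 mm ahead of the origin. At the start it lies level on two vee supports, its axis 60 mm above the bench, in either place of the gauge rest (80 mm apart). Supports touch it 45 mm behind and 75 mm ahead of the origin.
- plug_gauge: The plain plug gauge on the rest's other place: same handle (22 mm), no collar; neck 14 mm, plug end 20 mm in diameter; origin at the middle of its handle, x axis along it. Leave it alone.
- insert_plate: Aluminium plate 100 x 145 x 6 mm with cutting inserts on it, flat on the bench; origin under its centre. Leave alone.
- tweezers: Steel tweezers 147 mm long, 9 mm high, lying along their x; origin under their middle. Leave alone.
- paste_jar: White jar 54 mm in diameter, 55 mm high; origin under its centre. Leave alone.
- key: T-handled key, 115 mm along x, 80 mm handle along y, 14 mm high; leave alone.
- collet: Steel collet standing on its small end, 32 mm in diameter, 38 mm high; origin under its centre. Leave alone.
- tool_bar: Square steel turning tool, 165 mm along x, 18 mm high; origin under its middle. Leave alone.
- insert_box: Flat box 85 x 65 x 22 mm; origin under its centre. Leave alone.

How it is judged:
By the outcome, as a careful person would: the job done as asked, in the order asked, and still so for the second after the job is handed in, while the arm keeps its last pose, push and grip.
It also fails if it takes over 50 s, if anything falls off the work surface, if the arm or the gripper's body presses on something with over 40 N, if the wrist force passes 120 N, or if a joint passes its speed limit or range.

ROBOT

A 7-joint arm with a two-finger parallel gripper is mounted at the origin on the work surface. World frame = base frame: x ahead of the robot, y to its left, z up, the work surface at z = 0. Lengths are in mm, angles in rad, forces in N, time in s.
With the tool pointing down it reaches from about 400 to 875 mm from the base axis. Payload 4.4 kg.
Tool frame: the origin (TCP) lies between the finger pads; the fingertips stand ctrl.finger_overhang ahead of it and the grasp point (between the pads) lies 11 mm behind it (ctrl.finger_overhang is the distance from the TCP to the fingertips, in mm); z points along the fingers, y is the direction in which the jaws open and shut (so a half turn about z gives the same grasp; the last joint's range is limited). The gripper opens to 85 mm and grips with 20 to 120 N. Pads are 22 mm wide; open, the fingers measure 114 mm over their backs; the gripper's body (76 mm by 85 mm) begins 54 mm behind the grasp point. The pads swing forward as they close: fully open they stand 13 mm farther back than shut.
Start: joints at [-1.395, 0.628, 0.038, 1.517, -0.027, 0.996, -0.02], TCP at [155.618, 631.111, 239.313] pointing down, gripper open.
Joint ranges: [-3.06, 3.06], [-0.37, 2.12], [-1.25, 1.32], [0.18, 2.47], [-1.1, 4.24], [0.23, 1.98], [-2.94, 2.94]. Speed limits (rad/s): [2.57, 2.57, 3.14, 3.14, 3.14, 3.14, 3.14].

INTERFACE

Orientations are given as [roll, pitch, yaw] about the fixed x, y, z axes, in that order (R = Rz(yaw) Ry(pitch) Rx(roll)).
In Python, from cell import ctrl gives the robot as it stands. The module is installed in compiled form; this text tells all that it offers.
- The arm moves only by the tool step_arm, never from a script. Its argument "deltas" is a list that holds one entry, the list of rows, each a list of 7 numbers: the opening, from 0 (shut) to 1 (fully open), then the shift along the world's x, y, z in mm, then the turn, a rotation vector about the world's x, y, z in rad. In form: [[[grip, tx, ty, tz, rx, ry, rz], ...]]. A call has 1 to 10 rows; each row shifts and turns the commanded pose from where the row before left it; what a row does not reach is not made up. A row lasts 1/12 s, in which the tool goes at most 41.7 mm and 7.16 degrees, less where a joint would pass 70% of its speed; a pose out of reach is approached as far as the arm can. A call is refused whole if a number of a shift passes 41.7 or a number of a turn 0.125, either way. A call with a gripper value outside its range is refused whole. The fingers move at their own pace and stop on an object; the grip force is fixed at half the most. Time passes only in rows, so rows that do not move let the fingers close. It gives the time, the measured TCP pose, the force and the opening at its end, in the units of the state.
- ctrl.read_state(): the state, without advancing time (a new reading comes with each control period).
- ctrl.get_image(name): name is "side" or "top"; returns (picture, depth): 420x560x3 uint8, red, green, blue; 420x560 float32, mm along the optical axis (not along the pixel's ray), 0 where there is no reading.
- ctrl.camera_info(name): a dict with "intrinsics" (3x3 intrinsics, pixels), "rvec" (rotation vector, rad) and "tvec" (3), from world to camera coordinates, as OpenCV has them. Camera axes: x right, y down, z forward; pixel columns grow to the right and rows downward; lengths in mm; the calibration is good to about 2 mm. A picture is of the moment at which its call begins. camera_info takes no time and is no camera call.
- ctrl.finish_job(): hands the job in, once; it reports no verdict.
The state is a dict: "clock": time; "qpos": joint angles; "qd": joint speeds; "tau": joint torques, N m; "eef_pos": TCP position; "tool_rot": TCP orientation; "force": force on the tool from outside, world axes, zero at the start; "torque": the same for the moment, N m; "width": finger opening in mm.
Only numpy, scipy, OpenCV 4.12 (cv2) and the standard library are available. Lean on these libraries where they do the work, as an engineer would, in place of code of your own. Each camera call takes 0.05 s, during which the arm holds its last target.

## Working session

There is one attempt and no reset: what is moved stays moved. The work goes in short steps, Python scripts to look and compute and a tool call to move; the robot and the scene stay as the last step left them, time stands still between calls to the robot, and variables do not carry over. Pictures are saved under pics/ and viewed, and the job is handed in when it is done.

Besides the shell and the picture viewer there is one more tool, called after ">>>" in YAML: its name, and indented under it one key for each argument. step_arm: Moves the arm, as the interface text tells. Its arguments: {"type":"object","properties":{"deltas":{"type":"array"}},"required":["deltas"]}

```bash
mkdir -p pics; ls
cat > h.py <<'E'
from cell import ctrl
import numpy as np, cv2, json
def grab(tag):
    for n in ("side","top"):
        p,d=ctrl.get_image(n)
        cv2.imwrite(f"pics/{tag}_{n}.png",cv2.cvtColor(p,cv2.COLOR_RGB2BGR)); np.savez(f"pics/{tag}_{n}.npz",p=p,d=d)
def cam(n):
    c=ctrl.camera_info(n); K=np.array(c["intrinsics"],float).reshape(3,3);R=cv2.Rodrigues(np.array(c["rvec"],float))[0];t=np.array(c["tvec"],float).ravel()
    return K,R,t
def proj(n,X):
    K,R,t=cam(n); Y=np.atleast_2d(X)@R.T+t; u=Y@K.T; return u[:,:2]/u[:,2:]
def ray(n,u,v):
    K,R,t=cam(n); d=R.T@np.linalg.inv(K)@np.array([u,v,1.]); return -R.T@t,d
def onz(n,u,v,z):
    o,d=ray(n,u,v); return o+d*(z-o[2])/d[2]
def cloud(n,d):
    K,R,t=cam(n); v,u=np.indices(d.shape); x=np.stack([(u-K[0,2])/K[0,0]*d,(v-K[1,2])/K[1,1]*d,d],-1)
    return (x-t)@R
E
python3 - <<'E'
from h import *
grab("a"); s=ctrl.read_state()
for k in s: print(k,np.round(s[k],3))
print(ctrl.finger_overhang)
for n in("side","top"):
    K,R,t=cam(n); print(n,K.round(1).tolist(),(-R.T@t).round(),R.round(3).tolist())
E
```

```text
pics
clock 0.1
qpos [-1.395  0.629  0.038  1.518 -0.027  0.996 -0.02 ]
qd [ 0.002 -0.002 -0.001 -0.002 -0.002  0.001 -0.001]
tau [ 3.0000e-03 -5.6454e+01  1.2310e+00 -1.9398e+01  1.2000e-02  5.0000e-03
 -0.0000e+00]
eef_pos [155.463 630.58  238.508]
tool_rot [-3.14  0.    2.9 ]
force [ 0.045 -0.274  1.683]
torque [0.021 0.019 0.036]
width 85.445
8.0
side [[532.3, 0.0, 289.8], [0.0, 532.3, 209.5], [0.0, 0.0, 1.0]] [ 212. -969.  724.] [[0.92, -0.391, 0.011], [-0.185, -0.46, -0.868], [0.344, 0.797, -0.496]]
top [[390.7, 0.0, 277.4], [0.0, 390.7, 206.5], [0.0, 0.0, 1.0]] [ 522.  -90. 1147.] [[-0.027, -1.0, -0.008], [-0.997, 0.028, -0.075], [0.076, 0.006, -0.997]]
```

View pics/a_side.png

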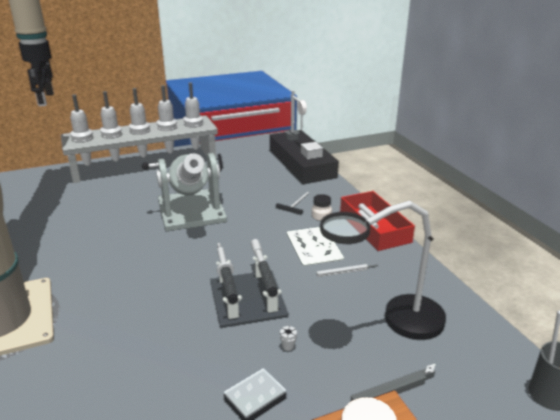

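View pics/a_top.png

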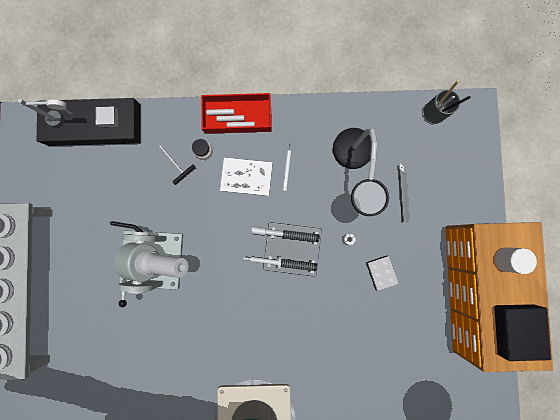

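Run:
```python
from h import *
a=cv2.imread("pics/a_top.png")
cv2.imwrite("pics/z1.png",cv2.resize(a[210:290,235:335],None,fx=7,fy=7,interpolation=cv2.INTER_CUBIC))
cv2.imwrite("pics/z2.png",cv2.resize(a[215:315,95:205],None,fx=6,fy=6,interpolation=cv2.INTER_CUBIC))
b=cv2.imread("pics/a_side.png")
cv2.imwrite("pics/z3.png",cv2.resize(b[230:330,200:300],None,fx=6,fy=6,interpolation=cv2.INTER_CUBIC))
cv2.imwrite("pics/z4.png",cv2.resize(b[135:230,140:240],None,fx=6,fy=6,interpolation=cv2.INTER_CUBIC))
```

```text
(no output)
```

View pics/z1.png

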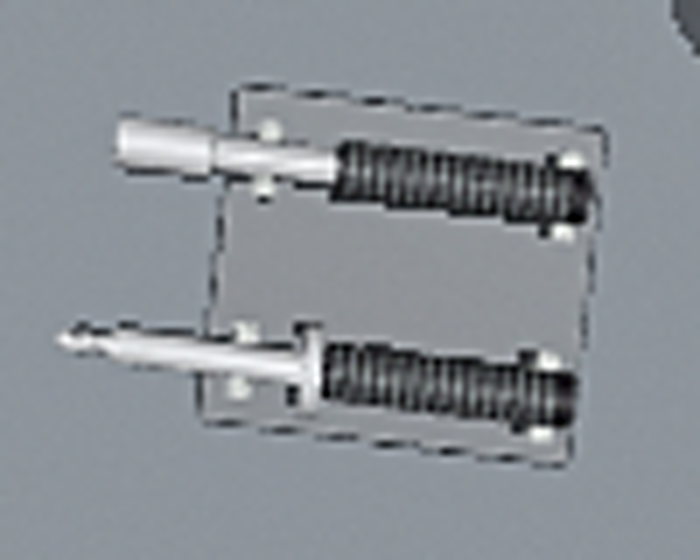

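View pics/z2.png

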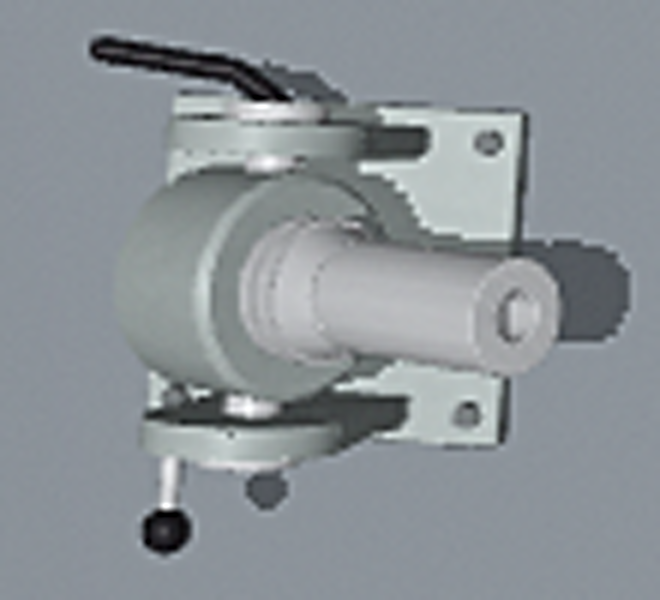

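View pics/z3.png

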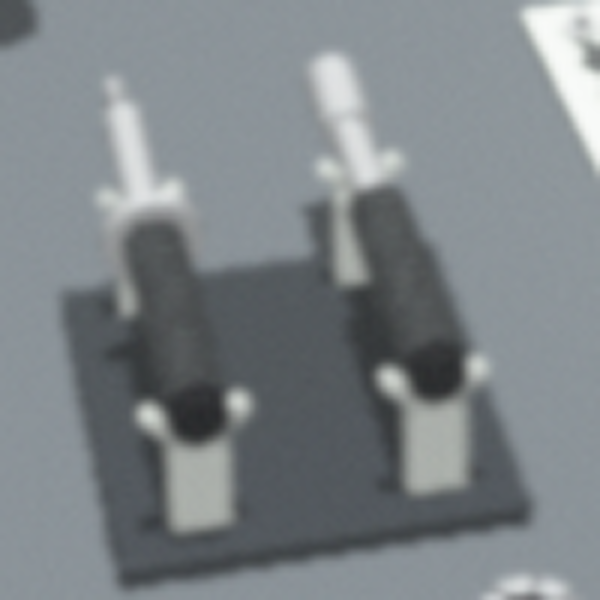

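View pics/z4.png

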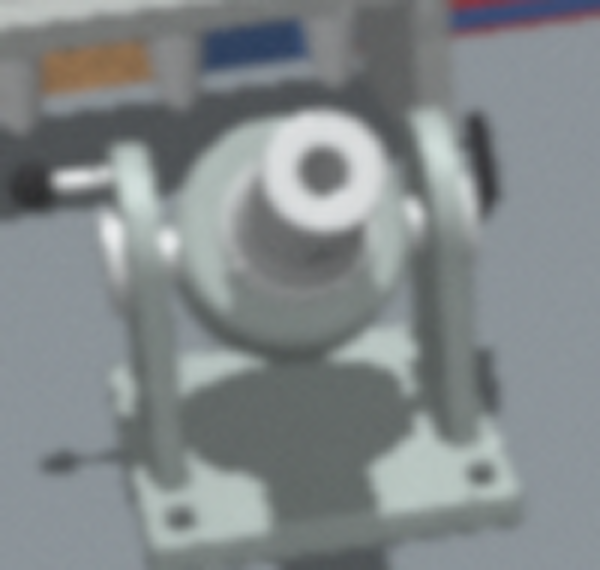

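Run:
```python
from h import *
from scipy.optimize import least_squares
np.set_printoptions(suppress=True,precision=2)
def tri(us,ut):
    o1,d1=ray("side",*us);o2,d2=ray("top",*ut)
    A=np.stack([d1,-d2],1);s=np.linalg.lstsq(A,o2-o1,rcond=None)[0]
    p,q=o1+s[0]*d1,o2+s[1]*d2; return (p+q)/2,p-q
zz=lambda u,v,u0,v0,s:((u+.5)/s-.5+u0,(v+.5)/s-.5+v0)
# gauge points on z=60 from top
for nm,uv,z in (("rear",(575,397),60),("collar",(312,365),60),("tip",(58,338),60),("rodend",(108,345),60)):
    print(nm,onz("top",*zz(*uv,235,210,7),z))
print("mouth",tri(zz(322,170,140,135,6),zz(517,315,95,215,6)), onz("top",*zz(517,315,95,215,6),203),onz("side",*zz(322,170,140,135,6),203))
for n,box in (("side",(150,180,175,210)),("top",(245,285,165,192))):
    f=np.load(f"pics/a_{n}.npz");P=cloud(n,f["d"]); v0,v1,u0,u1=box
    c=P[v0:v1,u0:u1]; 
    # chuck face centre & points
    K,R,t=cam(n)
    X=c.reshape(-1,3); m=(X[:,2]>170)&(X[:,2]<240); X=X[m]; print(n,len(X),X.min(0),X.max(0))
    np.save(f"pics/ch_{n}.npy",X)
# lens
```

```text
rear [ 435.86 -187.39   60.  ]
collar [451.12 -84.25  60.  ]
tip [464.37  15.71  60.  ]
rodend [461.1   -3.97  60.  ]
mouth (array([452.14, 151.73, 203.43]), array([-3.61,  1.01,  0.52])) [453.93 151.27 203.  ] [450.65 153.71 203.  ]
side 366 [426.47 135.45 170.51] [473.69 213.63 221.03]
top 435 [430.23 138.76 175.55] [480.24 197.11 223.35]
```

Run:
```python
from h import *
from scipy.optimize import least_squares
np.set_printoptions(suppress=True,precision=2)
M0=np.array([452,152,203.])
def ax(y): return np.array([np.cos(.6)*np.cos(y),np.cos(.6)*np.sin(y),np.sin(.6)])
for n in("side","top"):
    f=np.load(f"pics/a_{n}.npz");P=cloud(n,f["d"]).reshape(-1,3)
    y0=-np.pi/2-.1; a=ax(y0); r=P-M0; s=r@a; rad=np.linalg.norm(r-np.outer(s,a),axis=1)
    face=(rad<22)&(rad>12)&(abs(s)<8); side=(s<-6)&(s>-70)&(abs(rad-24)<6)
    F=P[face];S=P[side]
    def fun(p):
        a=ax(p[0]);c=M0+p[1:4]; sf=(F-c)@a; r=S-c; rr=np.linalg.norm(r-np.outer(r@a,a),axis=1)-24
        return np.r_[sf,rr]
    q=least_squares(fun,[y0,0,0,0],loss="soft_l1")
    print(n,len(F),len(S),"yaw",q.x[0],M0+q.x[1:],"rms",np.sqrt(np.mean(fun(q.x)**2)), np.median(abs(fun(q.x))))
    if len(F)>5:
        c=F.mean(0);u,sv,v=np.linalg.svd(F-c); nn=v[2]*np.sign(v[2][2]); print(" face normal",nn,"pitch",np.arcsin(nn[2]),"yaw",np.arctan2(nn[1],nn[0]),sv/np.sqrt(len(F)))
    # gauge axis from depth: handle cyl
    m=(P[:,2]>45)&(P[:,2]<90)&(P[:,0]>425)&(P[:,0]<480)&(P[:,1]>-195)&(P[:,1]<25)
    G=P[m]; 
    # top-ish line: per-y bins
    H=G[(G[:,1]<-95)&(G[:,1]>-175)]
    R0=P[(P[:,2]>50)&(P[:,2]<80)&(P[:,0]>440)&(P[:,0]<475)&(P[:,1]>-70)&(P[:,1]<-12)]
    def fg(p):
        d=np.array([p[1],1,0]);d/=np.linalg.norm(d); c=np.array([452+p[0],-80,p[2]])
        o=[]
        for Q,rad in((H,11),(R0,7)):
            r=Q-c;o.append(np.linalg.norm(r-np.outer(r@d,d),axis=1)-rad)
        return np.concatenate(o)
    q=least_squares(fg,[0,.14,60],loss="soft_l1");print(" gauge x at y=-80",452+q.x[0],"slope",q.x[1],"z",q.x[2],len(H),len(R0),np.median(abs(fg(q.x))))
```

```text
side 195 94 yaw -1.6535079025538972 [450.74 152.85 203.24] rms 1.9705408386493402 0.9925756510921249
 face normal [-0.07 -0.83  0.56] pitch 0.5885276648375533 yaw -1.6567622978060834 [12.61 12.28  2.36]
 gauge x at y=-80 447.33898090458734 slope 0.1470866721101042 z 60.00199955574087 268 97 0.6650363613839918
top 152 333 yaw -1.654332365394959 [453.16 151.36 201.74] rms 1.222114604616541 0.6299450741442745
 face normal [-0.08 -0.81  0.57] pitch 0.6114725519725248 yaw -1.6699232045909198 [12.87 12.37  1.73]
 gauge x at y=-80 449.982474693926 slope 0.1493159412917734 z 58.949874334372424 239 126 0.8724343930513196
```

Run:
```python
from h import *
np.set_printoptions(suppress=True,precision=1)
f=np.load("pics/a_top.npz");P=cloud("top",f["d"]).reshape(-1,3)
def mx(x0,x1,y0,y1):
    m=(P[:,0]>x0)&(P[:,0]<x1)&(P[:,1]>y0)&(P[:,1]<y1);return P[m,2].max() if m.any() else None
xs=range(0,900,100);ys=range(700,-700,-100)
print("x",list(xs))
for y in ys: print(y,[None if mx(x,x+100,y-100,y) is None else int(mx(x,x+100,y-100,y)) for x in xs])
# lens
a=cv2.imread("pics/a_top.png");cv2.imwrite("pics/l1.png",cv2.resize(a[115:235,310:420],None,fx=5,fy=5,interpolation=cv2.INTER_CUBIC))
b=cv2.imread("pics/a_side.png");cv2.imwrite("pics/l2.png",cv2.resize(b[190:350,300:450],None,fx=4,fy=4,interpolation=cv2.INTER_CUBIC))
```

```text
x [0, 100, 200, 300, 400, 500, 600, 700, 800]
700 [5, 113, 142, 147, 151, 153, 114, 6, 5]
600 [6, 113, 113, 113, 113, 113, 112, 6, 221]
500 [5, 5, 6, 6, 5, 5, 6, 6, 208]
400 [6, 6, 6, 159, 161, 154, 5, 6, 95]
300 [6, 7, 5, 161, 196, 164, 15, 16, 7]
200 [10, 6, 6, 6, 223, 19, 14, 59, 55]
100 [133, 17, 6, 6, 64, 7, 16, 15, 53]
0 [134, 14, 5, 6, 80, 1146, 13, 13, 53]
-100 [14, 5, 5, 6, 73, 74, 14, 11, 6]
-200 [4, 6, 5, 4, 40, 258, 274, 275, 28]
-300 [5, 6, 6, 28, 28, 258, 277, 281, 32]
-400 [7, 5, 6, 25, 24, 21, 24, 22, 6]
-500 [6, 173, 174, 175, 174, 174, 7, 7, 174]
-600 [5, 173, 224, 224, 245, 174, 6, 6, 7]
```

View pics/l1.png

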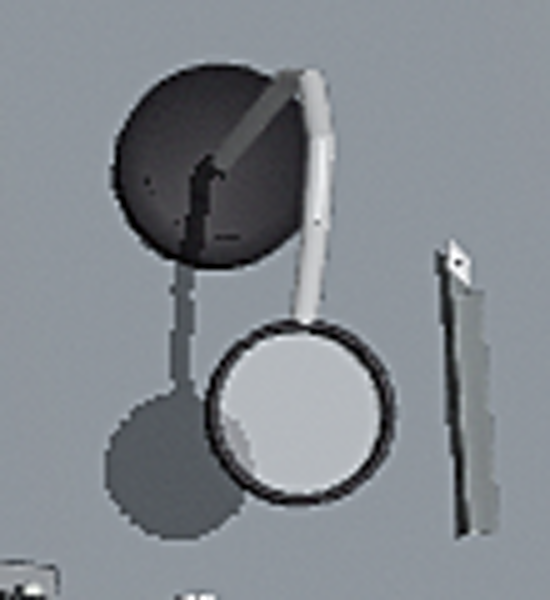

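View pics/l2.png

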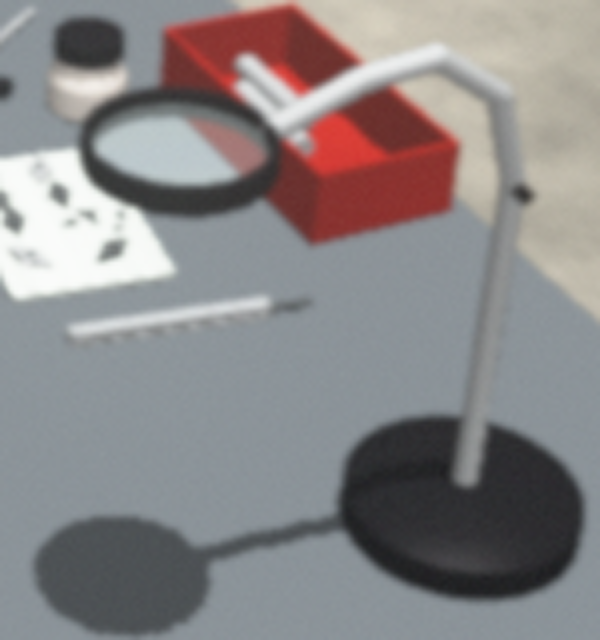

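Run:
```python
from h import *
np.set_printoptions(suppress=True,precision=1)
L1=onz("top",369.8,197.1,254);L2=onz("side",344.7,227.1,250);F=onz("top",352.7,147.9,10)
print(L1,L2,F,np.hypot(*(F-L1)[:2]),np.arctan2(*(F-L1)[1::-1]))
```

```text
[ 605. -297.  254.] [ 603.9 -296.9  250. ] [ 774.7 -309.8   10. ] 170.17480554523326 -0.07515673643803954
```

>>> step_arm:
  deltas:
    - [[1, 0, 0, 40, 0, 0, -0.12], [1, 10, -10, 38, 0, 0, -0.12], [1, 24, -23, 22, 0, 0, -0.12], [1, 24, -23, 20, 0, 0, -0.12], [1, 26, -26, 12, 0, 0, -0.12], [1, 26, -26, 10, 0, 0, -0.12], [1, 26, -30, 0, 0, 0, -0.12], [1, 26, -30, 0, 0, 0, -0.12], [1, 24, -32, 0, 0, 0, -0.12], [1, 24, -32, 0, 0, 0, -0.12]]

```text
clock: 0.93
eef_pos: [366.3, 397.3, 381.1]
tool_rot: [-3.141, 0.0, 1.694]
force: [0.5, 0.3, -0.5]
width: 85.5
```

>>> step_arm:
  deltas:
    - [[1, 14, -38, 0, 0, 0, -0.1], [1, 14, -38, 0, 0, 0, -0.1], [1, 14, -38, 0, 0, 0, -0.076], [1, 14, -38, 0, 0, 0, 0], [1, 14, -38, 0, 0, 0, 0], [1, 10, -38, 0, 0, 0, 0], [1, 6, -38, 0, 0, 0, 0], [1, 0, -40, 0, 0, 0, 0], [1, 0, -40, 0, 0, 0, 0], [1, 0, -40, 0, 0, 0, 0]]

```text
clock: 1.77
eef_pos: [451.0, 11.3, 381.2]
tool_rot: [-3.141, -0.0, 1.424]
force: [1.0, -1.0, -0.7]
width: 85.3
```

>>> step_arm:
  deltas:
    - [[1, -1, -17, -34, 0, 0, 0], [1, -1, -17, -34, 0, 0, 0], [1, -1, -17, -34, 0, 0, 0], [1, -1, -17, -34, 0, 0, 0], [1, -1, -17, -34, 0, 0, 0], [1, -1, -17, -34, 0, 0, 0], [1, -1, -17, -34, 0, 0, 0], [1, -1, -17, -34, 0, 0, 0], [1, 0, 0, 0, 0, 0, 0], [1, 0, 0, 0, 0, 0, 0]]

```text
clock: 2.6
eef_pos: [442.0, -123.6, 108.0]
tool_rot: [-3.137, -0.0, 1.421]
force: [-0.9, 0.7, 0.9]
width: 85.2
```

Run:
```python
from h import *
grab("b"); s=ctrl.read_state();print(s["eef_pos"],s["tool_rot"],s["qpos"])
b=cv2.imread("pics/b_side.png");cv2.imwrite("pics/b1.png",cv2.resize(b[190:330,180:320],None,fx=4,fy=4,interpolation=cv2.INTER_CUBIC))
b=cv2.imread("pics/b_top.png");cv2.imwrite("pics/b2.png",cv2.resize(b[190:310,220:360],None,fx=5,fy=5,interpolation=cv2.INTER_CUBIC))
```

```text
[ 444.28236741 -122.32251545  110.19203403] [ 3.14053359e+00 -5.24973673e-04  1.42446963e+00] [-0.05215427  0.61756854  0.38197442  2.15725265 -0.51699237  0.45334083
  0.59031722]
```

View pics/b1.png

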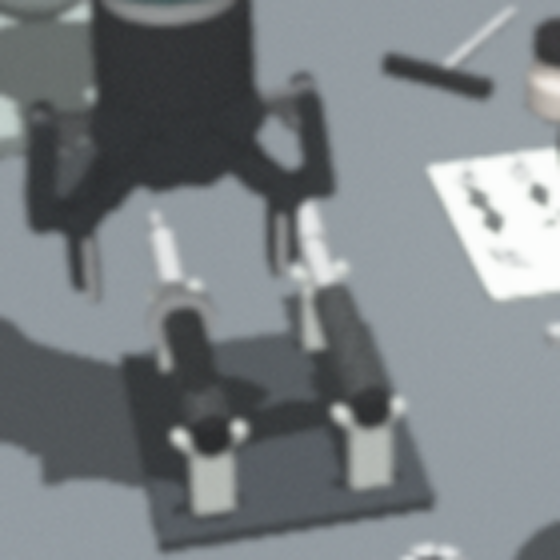

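View pics/b2.png

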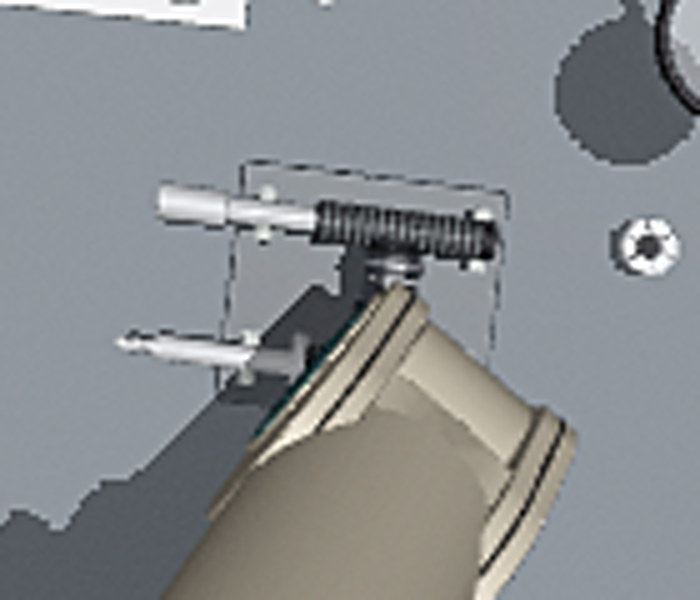

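Run:
```python
from h import *
np.set_printoptions(suppress=True,precision=1)
print(onz("side",180+85/4,190+295/4,102),onz("side",180+278/4,190+272/4,102))
print(proj("side",[443.6,-122.9,101.3]))
for i in range(4): s=ctrl.read_state();print(s["clock"],s["eef_pos"])
print(onz("side",180+212/4,190+432/4,60),onz("side",180+182/4,190+312/4,60))
```

```text
[ 394.4 -103.3  102. ] [ 490.1 -120.6  102. ]
[[227.9 263.9]]
2.7 [ 444.3 -122.3  110.2]
2.7 [ 444.3 -122.3  110.2]
2.7 [ 444.3 -122.3  110.2]
2.7 [ 444.3 -122.3  110.2]
[ 434.5 -179.2   60. ] [450. -79.  60.]
```

>>> step_arm:
  deltas:
    - [[1, -1, 1, -20, 0, 0, 0], [1, 0, 0, -20, 0, 0, 0], [1, 0, 0, -12, 0, 0, 0], [1, 0, 0, -8, 0, 0, 0], [1, 0, 0, 0, 0, 0, 0]]

```text
clock: 3.12
eef_pos: [443.4, -120.6, 49.6]
tool_rot: [3.141, -0.001, 1.426]
force: [0.6, 0.3, -0.0]
width: 85.3
```

Run:
```python
from h import *
s=ctrl.read_state();print(s["eef_pos"],s["tool_rot"])
p,d=ctrl.get_image("side")
b=cv2.cvtColor(p,cv2.COLOR_RGB2BGR);cv2.imwrite("pics/c1.png",cv2.resize(b[210:330,180:300],None,fx=5,fy=5,interpolation=cv2.INTER_CUBIC))
```

```text
[ 443.36444138 -120.63251737   49.62481304] [ 3.14074878e+00 -6.80367122e-04  1.42611945e+00]
```

View pics/c1.png

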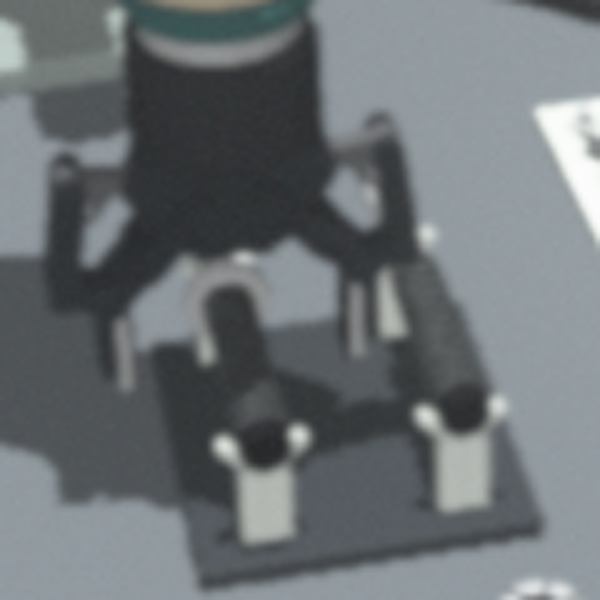

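Run:
```python
from h import *
np.set_printoptions(suppress=True,precision=1)
for X in ([441.1,-122,60],[441.1,-122,54],[441.1,-122,41],[452,-120,41],[452,-120,54]): print(X,(proj("side",X)-[180,210]+.5)*5)
```

```text
[441.1, -122, 60] [[240.  355.3]]
[441.1, -122, 54] [[240.7 367.1]]
[441.1, -122, 41] [[242.2 392.4]]
[452, -120, 41] [[266.2 383.4]]
[452, -120, 54] [[264.8 358.1]]
```

>>> step_arm:
  deltas:
    - [[0.5, 0, 0, 0, 0, 0, 0], [0.3, 0, 0, 0, 0, 0, 0], [0.15, 0, 0, 0, 0, 0, 0], [0, 0, 0, 0, 0, 0, 0], [0, 0, 0, 0, 0, 0, 0], [0, 0, 0, 0, 0, 0, 0], [0, 0, 0, 0, 0, 0, 0], [0, 0, 0, 0, 0, 0, 0]]

```text
clock: 3.83
eef_pos: [443.7, -122.1, 49.8]
tool_rot: [3.139, 0.0, 1.424]
force: [1.5, 0.3, 5.5]
width: 20.4
```

>>> step_arm:
  deltas:
    - [[0, 0, 0, 0, 0, 0, 0], [0, 0, 0, 0, 0, 0, 0], [0, 0, 0, 5, 0, 0, 0], [0, 0, 0, 10, 0, 0, 0], [0, 0, 0, 20, 0, 0, 0], [0, 0, 0, 30, 0, 0, 0], [0, 0, 0, 35, 0, 0, 0], [0, 0, 0, 35, 0, 0, 0], [0, 0, 0, 35, 0, 0, 0], [0, 0, 0, 30, 0, 0, 0]]

```text
clock: 4.67
eef_pos: [441.2, -122.0, 251.0]
tool_rot: [-3.14, 0.0, 1.423]
force: [1.1, -0.3, -2.2]
width: 20.4
```

Run:
```python
from h import *
grab("d"); s=ctrl.read_state();print(s["eef_pos"],s["tool_rot"],s["width"],s["force"],s["torque"])
b=cv2.imread("pics/d_side.png");cv2.imwrite("pics/d1.png",cv2.resize(b[150:330,150:300],None,fx=3,fy=3,interpolation=cv2.INTER_CUBIC))
b=cv2.imread("pics/d_top.png");cv2.imwrite("pics/d2.png",cv2.resize(b[190:310,220:360],None,fx=5,fy=5,interpolation=cv2.INTER_CUBIC))
```

```text
[ 444.19111222 -122.83312877  252.95947972] [ 3.13467486e+00 -4.75637761e-05  1.42357416e+00] 20.48147084896707 [ 0.93275947 -0.37392322 -3.31088665] [-0.09038968 -0.0629177  -0.01974892]
```

View pics/d1.png

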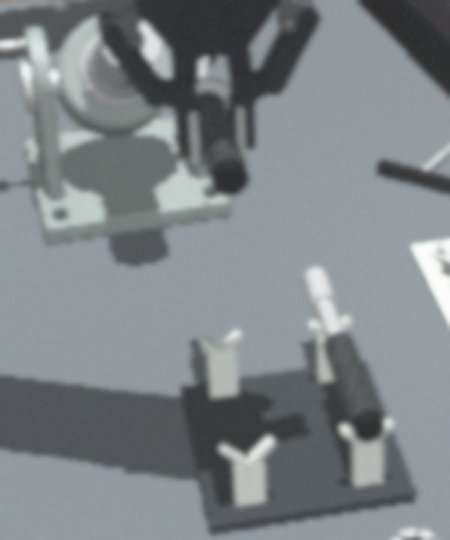

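View pics/d2.png

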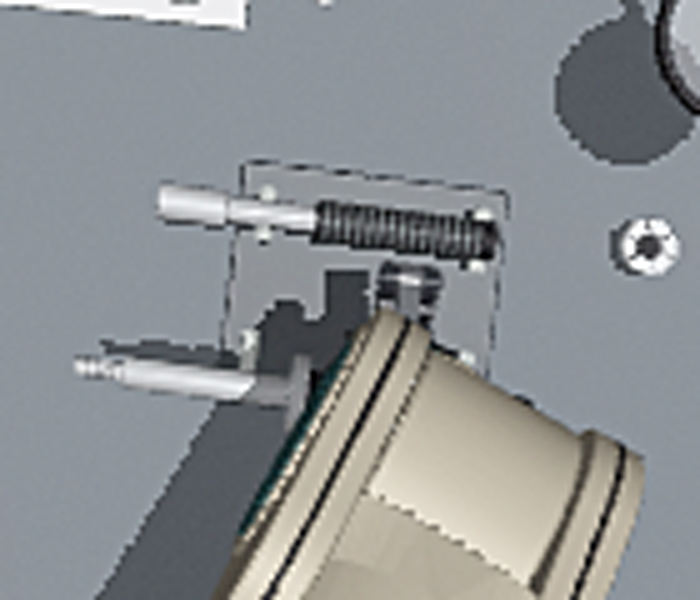

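>>> step_arm:
  deltas:
    - [[0, 0, 0, 20, 0, 0, 0.064], [0, -0.8, 10, 20, -0.0997, 0.0083, 0], [0, -0.8, 20, 17.6, -0.0997, 0.0083, 0], [0, -0.8, 20, 0, -0.0997, 0.0083, 0], [0, -0.8, 20, 0, -0.0997, 0.0083, 0], [0, -0.8, 20, 0, -0.0997, 0.0083, 0], [0, -0.8, 12, 0, -0.0997, 0.0083, 0], [0, 0, 0, 0, 0, 0, 0], [0, 0, 0, 0, 0, 0, 0], [0, 0, 0, 0, 0, 0, 0]]

```text
clock: 5.6
eef_pos: [436.6, -23.0, 303.4]
tool_rot: [-3.136, 0.587, 1.489]
force: [0.8, -0.6, -1.8]
width: 20.1
```

Run:
```python
from h import *
from scipy.spatial.transform import Rotation as Ro
grab("e"); s=ctrl.read_state();print(s["eef_pos"],s["tool_rot"],s["width"],s["force"],s["torque"],s["qpos"])
print(Ro.from_euler("xyz",s["tool_rot"]).as_matrix().round(4))
b=cv2.imread("pics/e_side.png");cv2.imwrite("pics/e1.png",cv2.resize(b[110:230,130:270],None,fx=5,fy=5,interpolation=cv2.INTER_CUBIC))
b=cv2.imread("pics/e_top.png");cv2.imwrite("pics/e2.png",cv2.resize(b[210:330,150:290],None,fx=5,fy=5,interpolation=cv2.INTER_CUBIC))
```

```text
[436.84575681 -24.13823442 304.20818999] [-3.13876213  0.58526858  1.48492025] 20.38475530934595 [ 0.16546132 -0.08109369 -2.5577626 ] [ 0.79865835 -0.02127436 -0.01612386] [-0.98881738  0.50537491  0.86320904  1.97609098  0.22508957  0.98974172
 -0.38828566]
[[ 0.0715  0.9962 -0.0502]
 [ 0.8305 -0.0873 -0.5501]
 [-0.5524 -0.0024 -0.8336]]
```

View pics/e1.png

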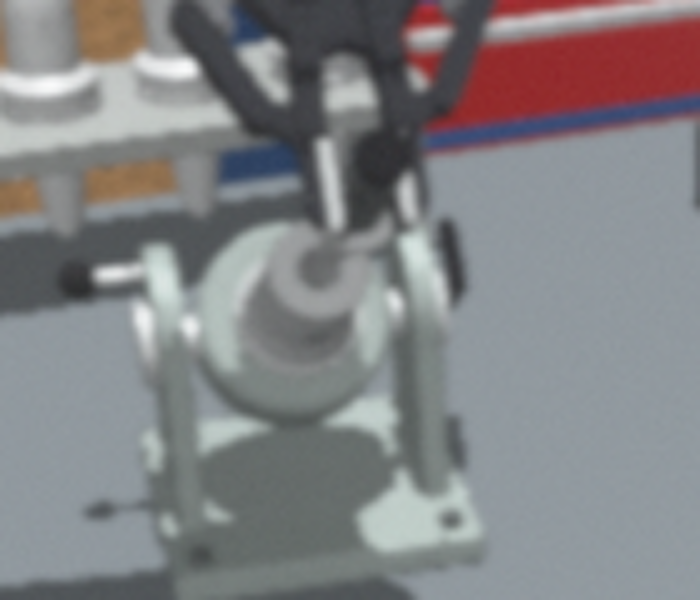

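View pics/e2.png

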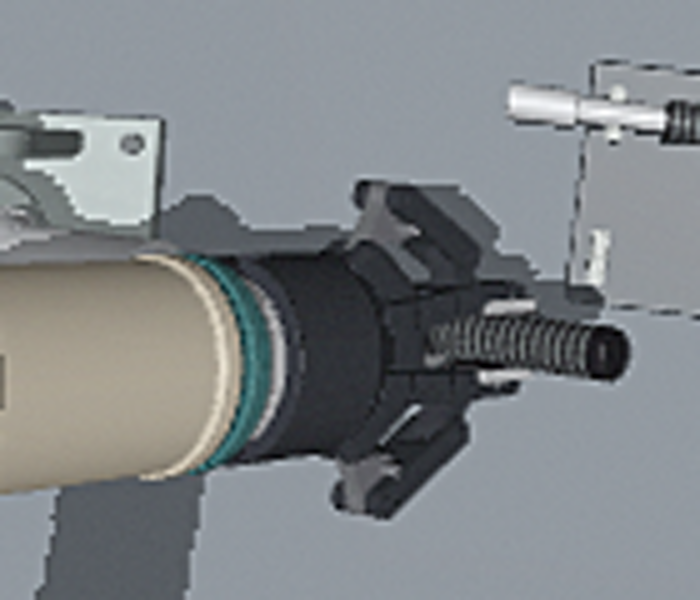

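```bash
cat >> h.py <<'E'
from scipy.optimize import least_squares
from scipy.spatial.transform import Rotation as Ro
def meas(k=6):
    """average TCP + camera clouds"""
    E=[];Rm=[];D={"side":[],"top":[]};I={}
    for i in range(k):
        for n in D:
            p,d=ctrl.get_image(n);I[n]=p;D[n].append(d)
            s=ctrl.read_state();E.append(s["eef_pos"]);Rm.append(s["tool_rot"])
    E=np.array(E);R=Ro.from_euler("xyz",np.array(Rm)).mean()
    D={n:np.median(np.array(D[n]),0) for n in D}
    return E.mean(0),E.std(0),R.as_matrix(),D,I
def fitcyl(P,c0,d0,r,s0,s1,band=5,nit=3):
    """axis fit of a cylinder of radius r, points with axial coordinate in s0..s1 from c0"""
    c=np.array(c0,float);d=np.array(d0,float)/np.linalg.norm(d0)
    e1=np.cross(d,[0,0,1]);e1/=np.linalg.norm(e1);e2=np.cross(d,e1)
    base=c.copy();D0=d.copy()
    def par(p):
        dd=D0+p[2]*e1+p[3]*e2;dd/=np.linalg.norm(dd);return base+p[0]*e1+p[1]*e2,dd
    p=np.zeros(4)
    for it in range(nit):
        cc,dd=par(p);q=P-cc;s=q@dd;rr=np.linalg.norm(q-np.outer(s,dd),axis=1)-r
        m=(s>s0)&(s<s1)&(abs(rr)<band);Q=P[m]
        def f(p):
            cc,dd=par(p);q=Q-cc;return np.linalg.norm(q-np.outer(q@dd,dd),axis=1)-r
        p=least_squares(f,p,loss="soft_l1").x
    cc,dd=par(p);return cc,dd,len(Q),np.median(abs(f(p)))
E
python3 - <<'E'
from h import *
np.set_printoptions(suppress=True,precision=3)
e,sd,R,D,I=meas(5); print(e,sd);print(R)
np.savez("pics/e.npz",e=e,R=R,s=D["side"],t=D["top"])
G=e-11*R[:,2]; d=R[:,0]; O=G-10*d
print("G",G,"O",O)
for n in D:
    P=cloud(n,D[n]).reshape(-1,3)
    # handle rear
    c,dd,k,m=fitcyl(P,O,d,11,-54,-20); print(n,"handle",c-O,dd,k,m)
    c,dd,k,m=fitcyl(P,O,d,7,60,120); print(n,"rod",c-O,dd,k,m)
E
```

```text
[437.534 -23.136 304.351] [0.225 0.62  0.091]
[[ 0.07   0.996 -0.048]
 [ 0.831 -0.086 -0.55 ]
 [-0.552 -0.001 -0.834]]
G [438.066 -17.086 313.523] O [437.361 -25.394 319.044]
side handle [-3.348  0.148 -0.205] [ 0.052  0.841 -0.539] 80 0.2853067889328038
side rod [ 5.84  -4.609 -6.19 ] [-0.006  0.861 -0.509] 6 0.045307672616523575
top handle [-0.649 -1.126 -1.778] [ 0.064  0.834 -0.548] 154 0.35533288430311494
top rod [0. 0. 0.] [ 0.07   0.831 -0.552] 0 nan
  return _methods._mean(a, axis=axis, dtype=dtype,
  ret = ret.dtype.type(ret / rcount)
```

>>> step_arm:
  deltas:
    - [[0, 2, 3, 4.5, -0.015, 0.0013, 0], [0, 0, 0, 0, 0, 0, 0], [0, 0, 0, 0, 0, 0, 0], [0, 0, 0, 0, 0, 0, 0]]

```text
clock: 6.53
eef_pos: [439.8, -19.0, 308.7]
tool_rot: [-3.139, 0.601, 1.489]
force: [-0.7, -0.8, -2.9]
width: 20.0
```

```bash
cat >> h.py <<'E'
M=np.array([453.95,152.6,203.5]);YAW=1.4876
dB=np.array([np.cos(.6)*np.cos(YAW),np.cos(.6)*np.sin(YAW),-np.sin(.6)])
def rep(e,R):
    G=e-11*R[:,2]; d=R[:,0]; q=G-M; s=q@dB; off=q-s*dB
    lat=np.array([np.sin(YAW),-np.cos(YAW),0]); up=np.cross(dB,lat); up*=np.sign(up[2])
    print("s(G)",s,"lat",off@lat,"up",off@up,"| dir yaw",np.arctan2(d[1],d[0]),"pitch",-np.arcsin(d[2]))
    print("move to axis (world)",-off," rot err vec",np.cross(d,dB))
    tip=G+140*d-M; st=tip@dB; print("tip s",st,"lat",tip@lat,"up",tip@up)
E
python3 - <<'E'
from h import *
np.set_printoptions(suppress=True,precision=3)
e,sd,R,D,I=meas(5); print(e,sd); rep(e,R); s=ctrl.read_state(); print(s["force"],s["clock"])
G=e-11*R[:,2]; d=R[:,0]; O=G-10*d
for n in D:
    P=cloud(n,D[n]).reshape(-1,3)
    c,dd,k,m=fitcyl(P,O,d,11,-54,-20); print(n,"handle",c-O,dd,k,m)
    q=P-O; ss=q@d; rr=np.linalg.norm(q-np.outer(ss,d)-(c-O),axis=1); m=(rr<9)&(ss<-40)&(ss>-80); print("rear s",np.percentile(ss[m],[0,5,25,50]))
b=cv2.cvtColor(I["side"],cv2.COLOR_RGB2BGR);cv2.imwrite("pics/f1.png",cv2.resize(b[110:230,130:270],None,fx=5,fy=5,interpolation=cv2.INTER_CUBIC))
E
```

```text
[439.677 -19.282 308.643] [0.04  0.046 0.021]
s(G) -201.70457263922745 lat 0.08022491978745752 up 0.3921236989498576 | dir yaw 1.4884513075520631 pitch 0.6010590665183191
move to axis (world) [-0.098 -0.214 -0.324]  rot err vec [ 0.001 -0.    -0.001]
tip s -61.7046856843868 lat -0.018069764316856803 up 0.24383078974004946
[-0.272 -0.934 -1.372] 7.0333
side handle [-2.742 -0.702 -1.349] [ 0.062  0.803 -0.592] 85 0.2987582685409773
rear s [-56.606 -55.602 -54.77  -54.345]
top handle [-0.333 -1.217 -1.809] [ 0.07   0.824 -0.563] 158 0.2907434091197807
rear s [-55.502 -55.28  -54.898 -54.585]
```

View pics/f1.png

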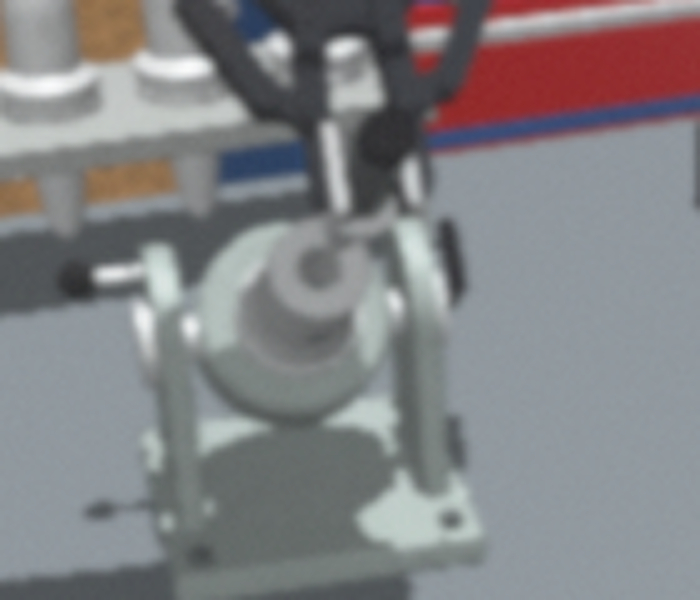

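>>> step_arm:
  deltas:
    - [[0, 1.2, 16.4, -11.3, 0, 0, 0], [0, 1.4, 16.5, -11.3, 0, 0, 0], [0, 1.2, 14.8, -10.2, 0, 0, 0], [0, 0, 0, 0, 0, 0, 0], [0, 0, 0, 0, 0, 0, 0], [0, 0, 0, 0, 0, 0, 0]]

```text
clock: 7.53
eef_pos: [443.5, 27.7, 276.2]
tool_rot: [-3.139, 0.602, 1.488]
force: [0.2, -0.3, -2.2]
width: 20.1
```

```bash
cat > m.py <<'E'
from h import *
import sys
np.set_printoptions(suppress=True,precision=3)
e,sd,R,D,I=meas(5); print(e,sd); rep(e,R); s=ctrl.read_state(); print(s["force"],s["torque"],s["clock"],s["width"])
G=e-11*R[:,2]; d=R[:,0]; O=G-10*d
for n in D:
    P=cloud(n,D[n]).reshape(-1,3)
    c,dd,k,m=fitcyl(P,O,d,11,-54,-20); v=c-O; print(n,"handle lat",v@R[:,1],"down",v@R[:,2],"yaw,pitch",np.arctan2(dd[1],dd[0]),-np.arcsin(dd[2]),k,m)
    q=P-O; ss=q@d; rr=np.linalg.norm(q-np.outer(ss,d)-v,axis=1); m=(rr<9)&(ss<-40)&(ss>-80); print(" rear s",np.percentile(ss[m],[5,25,50]))
b=cv2.cvtColor(I["side"],cv2.COLOR_RGB2BGR);cv2.imwrite(f"pics/{sys.argv[1]}.png",cv2.resize(b[110:230,130:270],None,fx=5,fy=5,interpolation=cv2.INTER_CUBIC))
E
python3 m.py g1
```

```text
[443.52   27.923 276.188] [0.036 0.318 0.157]
s(G) -144.2929930019154 lat -0.012689473442319178 up 0.34792117935153094 | dir yaw 1.487278910466237 pitch 0.6008965187902117
move to axis (world) [-0.004 -0.197 -0.287]  rot err vec [0.001 0.    0.   ]
tip s -4.293054177106224 lat 0.0243886833653762 up 0.22240520438570519
[ 1.143 -0.345 -2.325] [ 0.686 -0.05   0.057] 8.0333 20.22019628130025
side handle lat -3.4489173988383306 down 0.85938455627546 yaw,pitch 1.5148569103304899 0.6051695010870477 82 0.2688522040015826
 rear s [-56.131 -55.148 -54.536]
top handle lat 0.18005456052013435 down 2.329420512662383 yaw,pitch 1.4675653925615624 0.6003605541961392 138 0.3364593019567934
 rear s [-55.381 -55.063 -54.771]
```

View pics/g1.png

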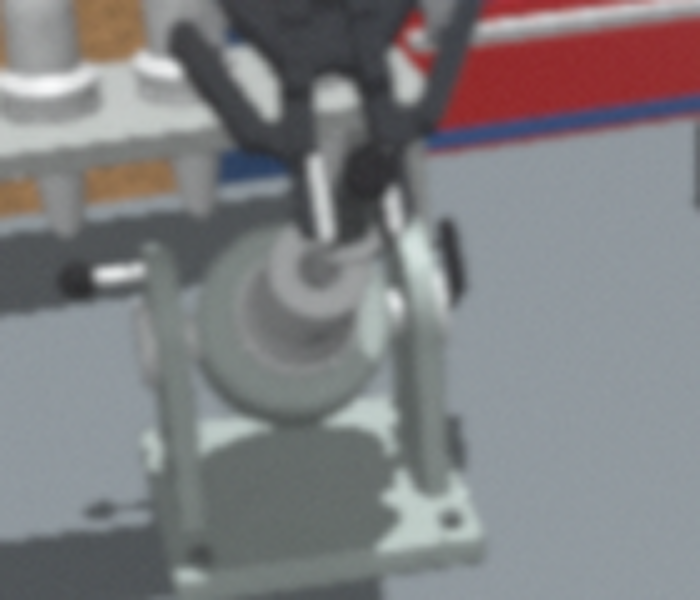

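>>> step_arm:
  deltas:
    - [[0, 0.5, 8.1, -5.8, 0, 0, 0], [0, 0.7, 8.2, -5.7, 0, 0, 0], [0, 0.7, 8.2, -5.6, 0, 0, 0], [0, 0.7, 8.2, -5.7, 0, 0, 0], [0, 0, 0, 0, 0, 0, 0], [0, 0, 0, 0, 0, 0, 0]]

```text
clock: 8.53
eef_pos: [446.1, 61.8, 252.5]
tool_rot: [-3.138, 0.602, 1.491]
force: [0.8, -0.2, -2.7]
width: 20.2
```

```bash
python3 m.py g2
```

```text
[446.136  60.821 253.243] [0.027 0.163 0.108]
s(G) -104.09674059232405 lat -0.13976653861332466 up 0.04504258008594088 | dir yaw 1.4878108678203827 pitch 0.601140212147036
move to axis (world) [ 0.137 -0.037 -0.037]  rot err vec [ 0.001 -0.    -0.   ]
tip s 35.90316628326465 lat -0.16411265740794603 up -0.11458853529484946
[-0.44   0.308 -2.635] [ 0.777 -0.036  0.039] 9.0333 20.137343868913028
side handle lat -3.857477452791937 down 1.1357255872766026 yaw,pitch 1.531382481084466 0.6173532421717298 83 0.321846798849009
 rear s [-55.484 -54.621 -54.058]
top handle lat 0.2532525811939864 down 1.6047220520592924 yaw,pitch 1.4719117791687042 0.5830958138488683 128 0.32769734689556085
 rear s [-55.537 -55.17  -54.812]
```

View pics/g2.png

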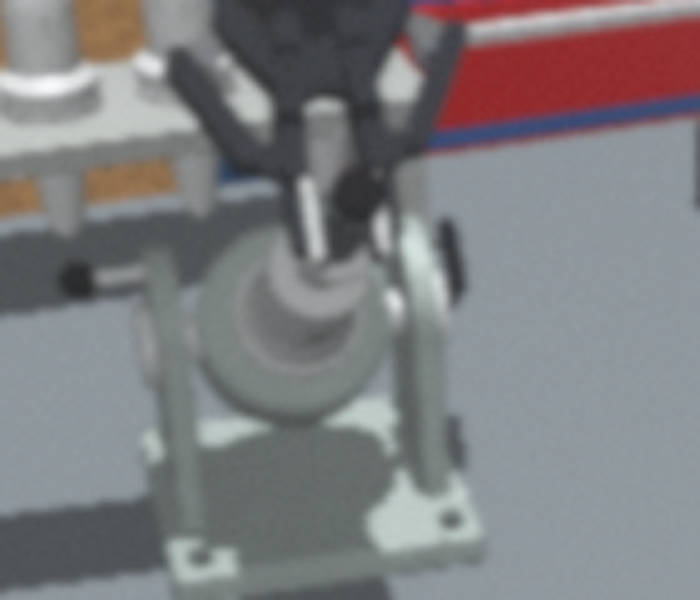

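>>> step_arm:
  deltas:
    - [[0, 0.55, 6.6, -4.5, 0, 0, 0], [0, 0.55, 6.6, -4.5, 0, 0, 0], [0, 0.55, 6.6, -4.5, 0, 0, 0], [0, 0.55, 6.6, -4.5, 0, 0, 0], [0, 0.55, 6.6, -4.5, 0, 0, 0]]

```text
clock: 9.45
eef_pos: [448.9, 95.3, 229.8]
tool_rot: [-3.139, 0.601, 1.49]
force: [0.3, 0.5, -2.6]
width: 20.2
```

>>> step_arm:
  deltas:
    - [[0, 0.35, 4.1, -2.8, 0, 0, 0], [0, 0.35, 4.1, -2.8, 0, 0, 0], [0, 0, 0, 0, 0, 0, 0], [0, 0, 0, 0, 0, 0, 0]]

```text
clock: 9.78
eef_pos: [449.7, 102.5, 224.8]
tool_rot: [-3.14, 0.601, 1.488]
force: [1.4, 0.3, -2.1]
width: 19.8
```

```bash
python3 m.py g3
```

```text
[449.643 102.334 225.041] [0.027 0.034 0.05 ]
s(G) -53.79437238844227 lat -0.09654282069394063 up 0.2927991114498324 | dir yaw 1.488076224478654 pitch 0.6006096798102071
move to axis (world) [ 0.082 -0.173 -0.242]  rot err vec [ 0.001 -0.    -0.   ]
tip s 86.20559078250106 lat -0.15154615988576114 up 0.2074365482040578
[-0.102  0.395 -1.416] [ 0.832 -0.04   0.022] 10.2833 20.04612740236742
side handle lat -5.885853120336381 down -0.24381602655066004 yaw,pitch 1.6038559402999264 0.5677971986455476 73 0.8231092352528684
 rear s [-55.925 -54.353 -53.806]
top handle lat 0.5410974874757758 down 1.83375445289667 yaw,pitch 1.4608111418895615 0.5862111141953521 114 0.3217977257290938
 rear s [-55.543 -54.927 -54.546]
```

>>> step_arm:
  deltas:
    - [[0, 0.14, 1.64, -1.13, 0, 0, 0], [0, 0.14, 1.64, -1.13, 0, 0, 0], [0, 0.14, 1.64, -1.13, 0, 0, 0], [0, 0.14, 1.64, -1.13, 0, 0, 0], [0, 0, 0, 0, 0, 0, 0], [0, 0, 0, 0, 0, 0, 0]]

```text
clock: 10.78
eef_pos: [450.3, 109.1, 220.3]
tool_rot: [-3.139, 0.601, 1.489]
force: [-0.2, -1.2, -2.1]
width: 19.9
```

>>> step_arm:
  deltas:
    - [[0, 0.07, 0.82, -0.56, 0, 0, 0], [0, 0, 0, 0, 0, 0, 0]]

```text
clock: 10.95
eef_pos: [450.3, 109.7, 219.9]
tool_rot: [-3.14, 0.601, 1.488]
force: [0.4, -2.0, -1.2]
width: 20.0
```

>>> step_arm:
  deltas:
    - [[0, 0.07, 0.82, -0.56, 0, 0, 0], [0, 0, 0, 0, 0, 0, 0]]

```text
clock: 11.12
eef_pos: [450.3, 110.5, 219.3]
tool_rot: [-3.139, 0.601, 1.488]
force: [0.8, -2.1, -0.3]
width: 20.3
```

```bash
python3 m.py g4
```

```text
[450.334 110.567 219.324] [0.017 0.013 0.008]
s(G) -43.743353131022616 lat -0.09262817207308104 up 0.23878675664653448 | dir yaw 1.4883858750990198 pitch 0.6009498002666686
move to axis (world) [ 0.081 -0.142 -0.197]  rot err vec [ 0.001 -0.    -0.001]
tip s 96.25655429098465 lat -0.18337461610819014 up 0.1057946054609941
[ 0.434 -1.335 -0.36 ] [ 0.328 -0.228  0.004] 11.6167 20.21695119265732
side handle lat -5.179936903862539 down 0.6422202903798729 yaw,pitch 1.5735859375124641 0.6025717457949159 63 0.48279130576520224
 rear s [-56.095 -54.474 -53.793]
top handle lat -0.04116933259573033 down 2.402033199315293 yaw,pitch 1.4816694110841877 0.6020742129145339 116 0.38931600693334545
 rear s [-55.348 -55.111 -54.71 ]
```

View pics/g4.png

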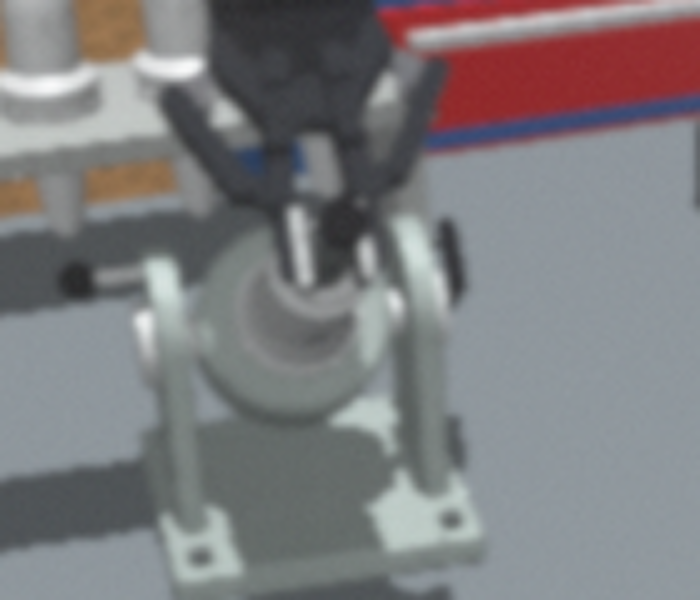

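>>> step_arm:
  deltas:
    - [[0, 0.07, 0.82, -0.56, 0, 0, 0], [0, 0, 0, 0, 0, 0, 0]]

```text
clock: 11.78
eef_pos: [450.3, 110.6, 219.2]
tool_rot: [-3.139, 0.603, 1.488]
force: [0.6, -2.9, 2.3]
width: 20.5
```

>>> step_arm:
  deltas:
    - [[0, 0.04, 0.41, -0.28, 0, 0, 0], [0, 0, 0, 0, 0, 0, 0]]

```text
clock: 11.95
eef_pos: [450.3, 110.5, 219.2]
tool_rot: [-3.139, 0.603, 1.488]
force: [-0.1, -5.9, 3.3]
width: 20.4
```

>>> step_arm:
  deltas:
    - [[0, 0.04, 0.41, -0.28, 0, 0, 0], [0, 0, 0, 0, 0, 0, 0]]

```text
clock: 12.12
eef_pos: [450.3, 110.5, 219.1]
tool_rot: [-3.139, 0.604, 1.487]
force: [0.3, -6.2, 4.0]
width: 20.4
```

>>> step_arm:
  deltas:
    - [[0, 0.07, 0.82, -0.56, 0, 0, 0], [0, 0.05, 0.6, -0.4, 0, 0, 0], [0, 0, 0, 0, 0, 0, 0], [0, 0, 0, 0, 0, 0, 0]]

```text
clock: 12.45
eef_pos: [450.2, 110.5, 218.9]
tool_rot: [-3.139, 0.606, 1.487]
force: [0.2, -9.3, 7.6]
width: 20.3
```

```bash
python3 m.py g5
```

```text
[450.243 110.487 218.893] [0.011 0.01  0.006]
s(G) -43.515246447926415 lat -0.15534175969139075 up -0.16647804821398046 | dir yaw 1.4865705753526932 pitch 0.6061749161329282
move to axis (world) [0.163 0.081 0.137]  rot err vec [ 0.006 -0.     0.001]
tip s 96.48203417384819 lat -0.03689961945537123 up -1.0309952357281227
[-0.671 -7.76   8.018] [-1.645  0.143  0.114] 12.95 20.105229097739127
side handle lat -3.447762024082855 down 2.0819179878519916 yaw,pitch 1.5085090116033615 0.6387443019553327 64 0.41107173889953774
 rear s [-56.484 -54.979 -54.454]
top handle lat -0.14748682526606852 down 2.219166684713233 yaw,pitch 1.4807642578128992 0.5901093468424992 114 0.3402521993722596
 rear s [-55.398 -55.052 -54.713]
```

View pics/g5.png

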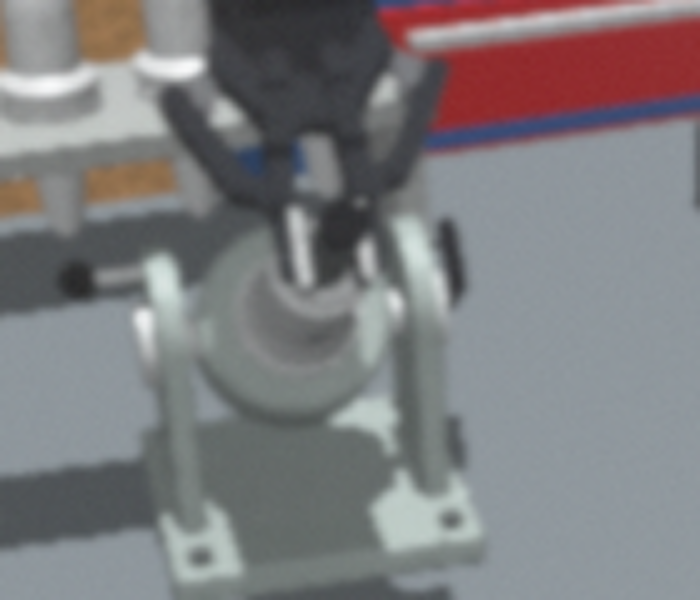

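>>> step_arm:
  deltas:
    - [[0, -0.2, -2.5, 1.7, 0, 0, 0], [0, -0.34, -4.1, 2.8, 0, 0, 0], [0, -0.5, -5.8, 4.0, 0, 0, 0], [0, -0.5, -5.8, 4.0, 0, 0, 0], [0, -0.5, -5.8, 4.0, 0, 0, 0], [0, -0.5, -5.8, 4.0, 0, 0, 0], [0, -0.5, -5.8, 4.0, 0, 0, 0], [0, -0.5, -5.8, 4.0, 0, 0, 0], [0, -0.5, -5.8, 4.0, 0, 0, 0], [0, 0, 0, 0, 0, 0, 0]]

```text
clock: 13.78
eef_pos: [446.4, 64.8, 250.8]
tool_rot: [-3.14, 0.601, 1.486]
force: [-0.8, -0.3, -3.0]
width: 20.2
```

```bash
python3 m.py g6
```

```text
[446.541  66.61  249.632] [0.029 0.322 0.219]
s(G) -97.2722918353155 lat -0.2194963484539936 up 0.3410997669628082 | dir yaw 1.4887421422581097 pitch 0.6008496833182438
move to axis (world) [ 0.203 -0.21  -0.282]  rot err vec [ 0.001 -0.001 -0.001]
tip s 42.72759546223071 lat -0.351390653006472 up 0.22210158726524237
[-0.34  -0.089 -2.743] [ 0.758 -0.116  0.024] 14.2833 20.089350238212496
side handle lat -2.7887867225245366 down 1.3601944556025882 yaw,pitch 1.486480780806278 0.6203068264306799 69 0.32370689489151694
 rear s [-55.72  -55.205 -54.433]
top handle lat 0.11236933324833866 down 1.9336471200932557 yaw,pitch 1.4782523787213162 0.5880699083003038 130 0.3551940548506609
 rear s [-55.546 -55.213 -54.61 ]
```

>>> step_arm:
  deltas:
    - [[0, -0.5, -8.2, 5.6, 0, 0, 0], [0, -0.69, -8.2, 5.65, 0, 0, 0], [0, -0.69, -8.2, 5.65, 0, 0, 0], [0, -0.69, -8.2, 5.65, 0, 0, 0], [0, -0.69, -8.2, 5.65, 0, 0, 0], [0, -0.69, -8.2, 5.65, 0, 0, 0], [0, -1, -12.3, 8.5, 0, 0, 0], [0, -1.4, -16.4, 11.3, 0, 0, 0], [0, -1.4, -16.4, 11.3, 0, 0, 0], [0, 0, 0, 0, 0, 0, 0]]

```text
clock: 15.12
eef_pos: [438.0, -32.5, 317.4]
tool_rot: [3.141, 0.601, 1.481]
force: [-0.4, -0.7, -2.7]
width: 20.4
```

>>> step_arm:
  deltas:
    - [[0, 0, 0, 0, 0, 0, 0]]

```text
clock: 15.2
eef_pos: [438.5, -29.1, 315.4]
tool_rot: [-3.141, 0.6, 1.485]
force: [-0.4, 1.2, -2.6]
width: 20.2
```

```bash
python3 m.py g7;python3 -c "
from h import *
print(ctrl.read_state()['qpos'])"
```

```text
[438.797 -27.437 314.431] [0.038 0.246 0.149]
s(G) -211.74222531222085 lat -0.12213096813640759 up 0.539522165143379 | dir yaw 1.489539145856707 pitch 0.6009963971767371
move to axis (world) [ 0.096 -0.314 -0.445]  rot err vec [ 0.001 -0.001 -0.001]
tip s -71.74247398630843 lat -0.3460404388339253 up 0.3999040015045397
[ 0.212 -0.408 -1.942] [ 0.829 -0.114 -0.013] 15.7 19.92786943135724
side handle lat -3.972950956934525 down 0.4119738834943569 yaw,pitch 1.5400192604338012 0.5917192295530728 96 0.4652017330342817
 rear s [-56.363 -55.502 -54.513]
top handle lat -0.025729397638444836 down 2.2991331111434157 yaw,pitch 1.4835800593014643 0.5992401283431814 168 0.385906141952427
 rear s [-55.257 -54.838 -54.649]
[-0.99731817  0.49955639  0.87424074  1.96264889  0.24239669  1.01254235
 -0.38646537]
```

View pics/g7.png

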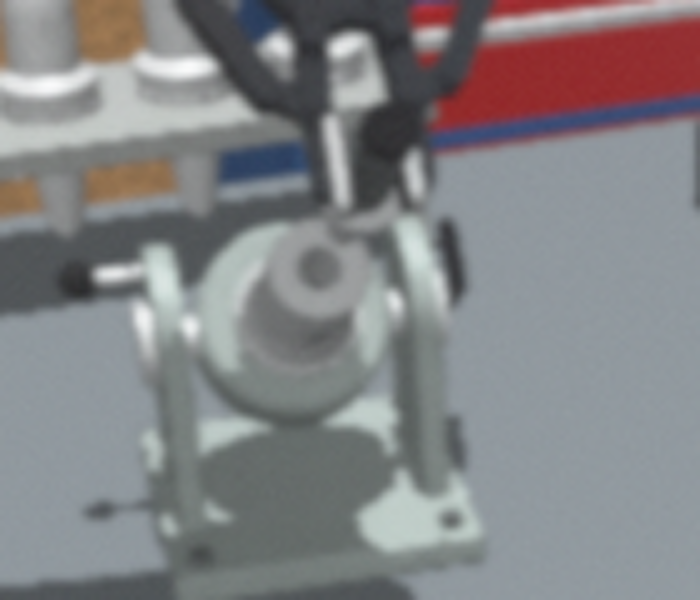

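>>> step_arm:
  deltas:
    - [[0, 0, -15, 5, 0.0997, -0.0083, 0], [0, 0, -25, 5, 0.0997, -0.0083, 0], [0, 0, -25, 5, 0.0997, -0.0083, 0], [0, 0, -25, 0, 0.0997, -0.0083, 0], [0, 0, -25, 0, 0.0997, -0.0083, 0], [0, 0, -25, 0, 0.1, -0.0083, 0], [0, 0, -15, 0, 0, 0, -0.12], [0, -5, -15, 0, 0, 0, -0.12], [0, -5, -10, 0, 0, 0, -0.12], [0, -5, -10, 0, 0, 0, -0.12]]

```text
clock: 16.53
eef_pos: [422.5, -215.9, 329.3]
tool_rot: [-3.137, 0.016, 1.0]
force: [-0.2, 0.1, -2.3]
width: 20.2
```

```bash
python3 -c "
from h import *
s=ctrl.read_state()
for k in ('clock','eef_pos','tool_rot','qpos','width','force'): print(k,np.round(s[k],3))
print(Ro.from_euler('xyz',s['tool_rot']).as_matrix().round(3))"
```

```text
clock 16.533
eef_pos [ 422.461 -215.852  329.33 ]
tool_rot [-3.137  0.016  1.   ]
qpos [-0.2    0.361  0.832  1.87  -0.288  1.045  0.177]
width 20.221
force [-0.198  0.051 -2.341]
[[ 0.54   0.841 -0.013]
 [ 0.841 -0.54  -0.011]
 [-0.016 -0.005 -1.   ]]
```

>>> step_arm:
  deltas:
    - [[0, -4, -8, 0, 0, 0, -0.12], [0, -4, -8, 0, 0, 0, -0.12], [0, -4, -8, 0, 0, 0, -0.12], [0, -4, -8, 0, 0, 0, -0.12], [0, -4, -8, 0, 0, 0, -0.12], [0, -4, -8, 0, 0, 0, -0.12], [0, -4, -8, 0, 0, 0, -0.12], [0, -4, -8, 0, 0, 0, -0.12], [0, -4, -8, 0, 0, 0, -0.12], [0, 0, 0, 0, 0, 0, 0]]

```text
clock: 17.37
eef_pos: [386.1, -287.8, 329.4]
tool_rot: [-3.14, 0.017, -0.078]
force: [0.1, -0.1, -3.2]
width: 20.1
```

```bash
cat > m2.py <<'E'
from h import *
import sys
np.set_printoptions(suppress=True,precision=3)
e,sd,R,D,I=meas(3); print(e,sd); s=ctrl.read_state(); print(s["force"],s["clock"],s["width"],s["qpos"])
G=e-11*R[:,2]; d=R[:,0]; print("G",G,"d",d,"yaw",np.arctan2(d[1],d[0]),"tip(150)",G+140*d, "tip(142)",G+132*d)
for n in("side","top"):
    cv2.imwrite(f"pics/{sys.argv[1]}_{n}.png",cv2.cvtColor(I[n],cv2.COLOR_RGB2BGR))
np.savez(f"pics/{sys.argv[1]}.npz",s=D["side"],t=D["top"])
E
python3 m2.py i
```

```text
[ 387.58  -285.77   329.275] [0.411 0.478 0.068]
[-0.089 -0.135 -2.09 ] 17.6667 20.68116893705873 [-0.171  0.484  1.126  1.849 -0.474  1.131 -0.513]
G [ 387.748 -285.83   340.273] d [ 0.997 -0.069 -0.016] yaw -0.06916528889619633 tip(150) [ 527.396 -295.504  338.089] tip(142) [ 519.416 -294.952  338.214]
```

View pics/i_side.png

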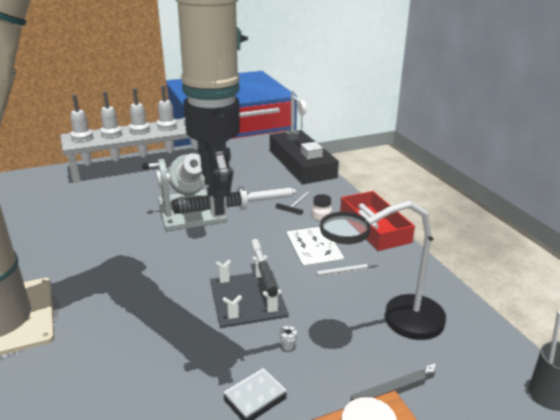

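View pics/i_top.png

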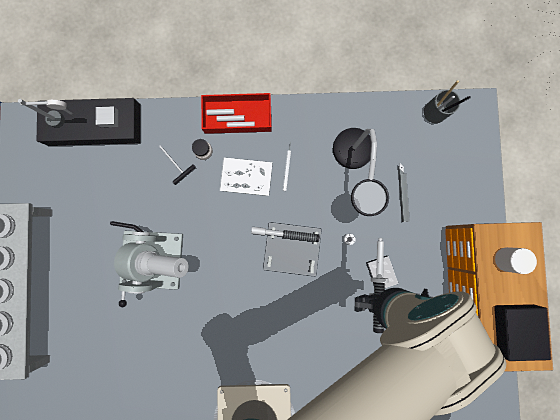

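>>> step_arm:
  deltas:
    - [[0, 0, 0, -25, 0, -0.016, 0], [0, 0, 0, -35, 0, 0, 0], [0, 0, 0, -35, 0, 0, 0], [0, 0, 0, -35, 0, 0, 0], [0, 0, 0, -25, 0, 0, 0], [0, 0, 0, -15, 0, 0, 0], [0, 0, 0, 0, 0, 0, 0], [0, 0, 0, 0, 0, 0, 0]]

```text
clock: 18.33
eef_pos: [387.6, -286.0, 159.4]
tool_rot: [-3.136, -0.0, -0.071]
force: [0.4, 0.1, -1.6]
width: 20.6
```

```bash
python3 m2.py j; python3 -c "
import cv2
b=cv2.imread('pics/j_side.png');cv2.imwrite('pics/j1.png',cv2.resize(b[180:300,180:380],None,fx=4,fy=4,interpolation=cv2.INTER_CUBIC))
b=cv2.imread('pics/j_top.png');cv2.imwrite('pics/j2.png',cv2.resize(b[170:310,310:450],None,fx=4,fy=4,interpolation=cv2.INTER_CUBIC))"
```

```text
[ 388.323 -286.713  160.572] [0.12  0.147 0.194]
[ 0.162  0.26  -2.36 ] 18.6333 20.251268788112913 [ 0.026  0.674  0.867  2.07  -0.774  0.758 -0.255]
G [ 388.286 -286.755  171.572] d [ 0.997 -0.071  0.003] yaw -0.07122342411116678 tip(150) [ 527.931 -296.718  171.999] tip(142) [ 519.951 -296.149  171.975]
```

View pics/j1.png

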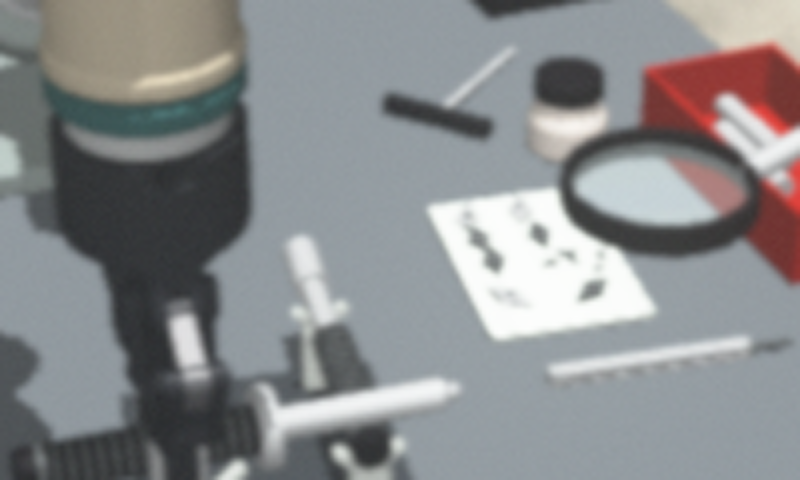

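View pics/j2.png

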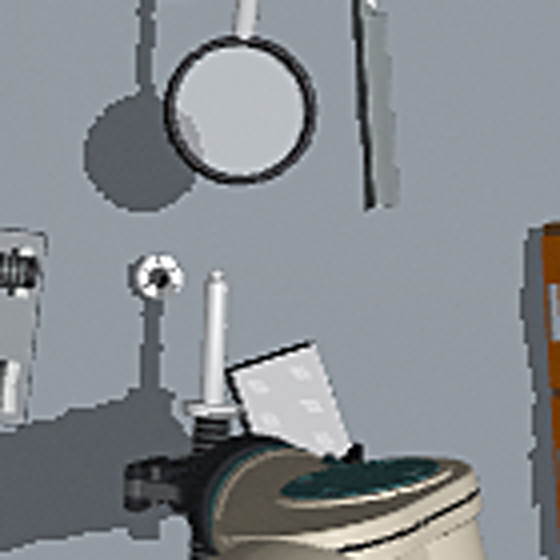

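Run:
```python
from h import *
np.set_printoptions(suppress=True,precision=1)
t=onz("top",363.9,237.4,171.8);s=onz("side",294.6,276.6,171.8)
print("top",t,"lens-top",np.array([605,-297])-t[:2]); print("side",s,"lens-side",np.array([603.9,-296.9])-s[:2])
f=np.load("pics/j.npz")
for n,k in(("side","s"),("top","t")):
    P=cloud(n,f[k]).reshape(-1,3); O=np.array([388.3,-286.8,171.6])-10*np.array([.997,-.071,0])
    c,d,m,r=fitcyl(P,O,[.997,-.071,.003],7,60,125,band=4);print(n,c-O,d,m,r)
```

```text
top [ 512.6 -296.9  171.8] lens-top [92.4 -0.1]
side [ 512.1 -297.3  171.8] lens-side [91.8  0.4]
side [ 0.   0.6 -1.3] [ 1.  -0.1 -0. ] 309 0.5423460828542757
top [ 0.   0.5 -3.4] [ 1.  -0.1  0. ] 143 0.5920016800372245
```

>>> step_arm:
  deltas:
    - [[0, 8, 0, 0, 0, 0, 0], [0, 16, 0, 0, 0, 0, 0], [0, 16, 0, 0, 0, 0, 0], [0, 16, 0, -1, 0, 0, 0], [0, 16, 0, 0, 0, 0, 0], [0, 12, 0, 0, 0, 0, 0], [0, 8, 0, 0, 0, 0, 0], [0, 0, 0, 0, 0, 0, 0], [0, 0, 0, 0, 0, 0, 0], [0, 0, 0, 0, 0, 0, 0]]

```text
clock: 19.47
eef_pos: [478.7, -286.3, 158.5]
tool_rot: [-3.136, -0.0, -0.073]
force: [-0.2, 0.0, -2.3]
width: 20.2
```

```bash
python3 m2.py k; python3 -c "
import cv2
b=cv2.imread('pics/k_side.png');cv2.imwrite('pics/k1.png',cv2.resize(b[180:300,220:420],None,fx=4,fy=4,interpolation=cv2.INTER_CUBIC))
b=cv2.imread('pics/k_top.png');cv2.imwrite('pics/k2.png',cv2.resize(b[150:290,310:450],None,fx=4,fy=4,interpolation=cv2.INTER_CUBIC))"
```

```text
[ 478.909 -286.326  158.588] [0.248 0.023 0.017]
[ 0.488  0.091 -2.114] 19.7667 20.186135857364764 [-0.027  0.771  0.868  1.871 -0.77   0.878 -0.411]
G [ 478.895 -286.383  169.588] d [ 0.997 -0.073  0.001] yaw -0.07299699683432029 tip(150) [ 618.522 -296.594  169.711] tip(142) [ 610.543 -296.01   169.704]
```

View pics/k1.png

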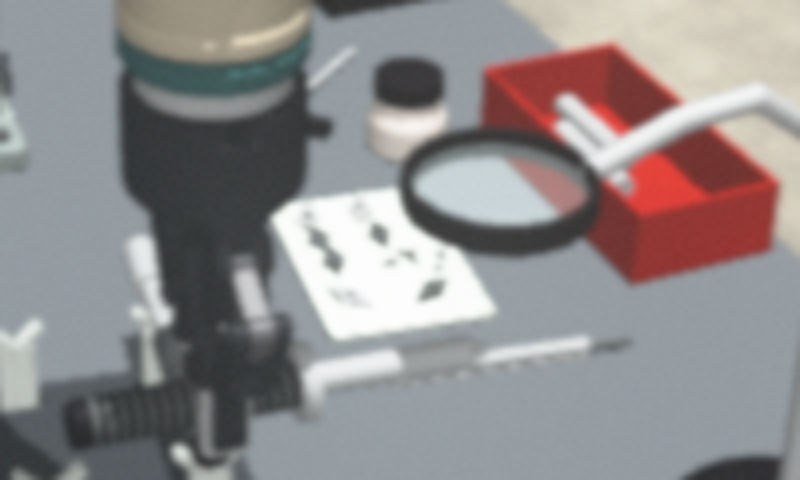

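View pics/k2.png

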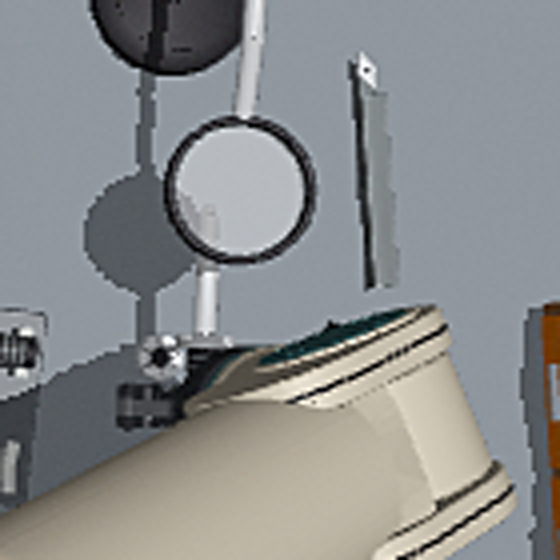

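View pics/k_side.png

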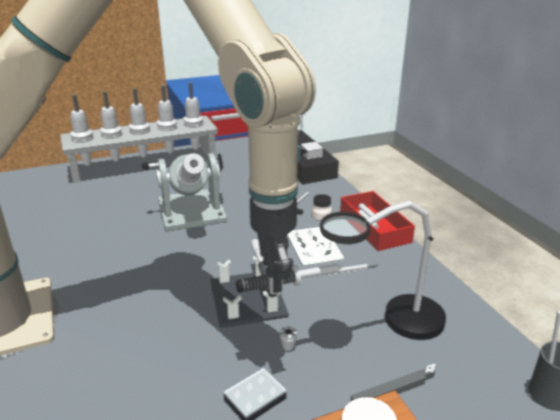

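Run:
```python
from h import *
np.set_printoptions(suppress=True,precision=1)
print(onz("top",310+210/4,150+205/4,170), proj("top",[604.5,-297,170]), proj("side",[604.5,-297,170]))
f=np.load("pics/k.npz");P=cloud("side",f["s"]);print(P[int(180+355/4)-2:int(180+355/4)+3,220+480//4:220+600//4:4][2])
b=cv2.imread('pics/k_side.png');cv2.imwrite('pics/k3.png',cv2.resize(b[250:290,290:390],None,fx=8,fy=8,interpolation=cv2.INTER_CUBIC))
```

```text
[ 602.9 -297.8  170. ] [[362.2 200.6]] [[342.2 265.4]]
[[ 598.8 -299.7  167.8]
 [ 716.4 -114.3   10.9]
 [ 726.3 -115.4    8.8]
 [ 735.8 -117.     7.3]
 [ 744.2 -120.6    7.5]
 [ 753.1 -123.5    7. ]
 [ 764.  -123.2    3.8]
 [ 775.6 -122.    -0.2]]
```

View pics/k3.png

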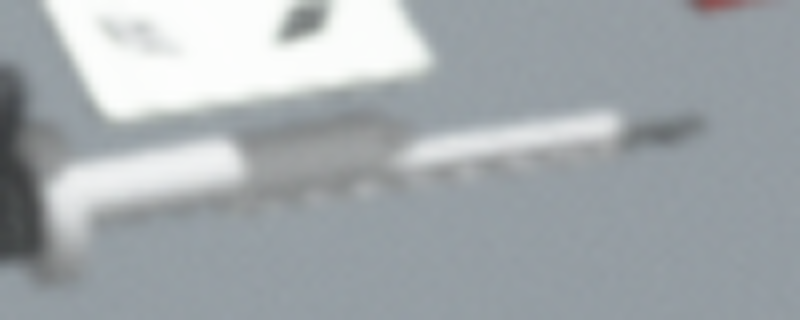

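```bash
python3 -c "
from h import *
s=ctrl.read_state();print(s['clock'],s['width'],np.abs(s['qd']).max(),s['force'])
print(ctrl.finish_job())"
```

```text
19.7667 20.186135857364764 0.004210263274972868 [ 0.48819743  0.09070014 -2.11405283]
the job is handed in; nothing more can be done
None
```

I gauged the bore, and the arm now holds the gauge level under the magnifier. I handed the job in at 19.8 s with no verdict reported.

- **Pick-up and insertion:** I gripped the collared gauge by its handle, about 10 mm ahead of the middle. I ran it along the bore axis, within about 0.5 mm and 0.002 rad, until it stopped.
- **Collar seating:** At the stop the tool did not move on, and I pushed on to about 13 N. The contact depth was within 1 mm of where I expected the collar face. How flat the collar sat comes from the force and pose only, because the cameras could not see the contact. At full push the hand had tilted about 0.005 rad.
- **Withdrawal:** I drew the gauge straight out with no side force. Afterwards the plunger was visibly pushed in by about 16 mm, near the upper end of the expected 5 to 17 mm. The push force only became clear late in the stroke, which would suggest a smaller value, so that figure is rough. I saw no sign that anything touched the plunger outside the bore.
- **Final hold:**
  - The axis is level to 0.001 rad and about 170 mm up, so 80 mm below the lens.
  - The tip is within about 2 mm of the lens centre in the top view. In the side view it sits in shadow against the tweezers, so that view confirms it only roughly.
  - The grip is steady, and the other objects look unmoved in the pictures.

The two cameras disagreed with each other and with the arm by up to about 3 mm sideways, occasionally 5 to 6 mm in the side view once the gauge was deep in the bore. I corrected for it by comparing the gauge and the bore within the same camera view.

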